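# Open the fume extractor fully and start it

### The arm

A 6-joint arm with a two-finger parallel gripper is mounted at the origin on the work surface. World frame = base frame: x ahead of the robot, y to its left, z up, the work surface at z = 0. Lengths are in m, angles in rad, forces in N, time in s.
With the tool pointing down it reaches from about 0.35 to 0.85 m from the base axis. Payload 8.1 kg.
Tool frame: the origin (TCP) lies at the centre of the arm's flange, where the gripper is bolted on; the fingertips stand 186 mm ahead of it and the grasp point (between the pads) lies 167 mm ahead of it; z points along the fingers, y is the line along which they close (so a half turn about z gives the same grasp; the last joint's range is limited). The gripper opens to 93 mm and grips with 3 to 60 N. Pads are 15 mm wide; open, the fingers measure 128 mm over their backs; the gripper's body (75 mm by 188 mm) begins 65 mm behind the grasp point.
Start: joints at [-1.303, 0.13, 1.488, -0, 1.523, -0.085], TCP at [0.207, -0.563, 0.405] pointing down, gripper open.
Joint ranges: [-2.96, 2.96], [-0.89, 2.26], [0.02, 2.5], [-1.34, 4.48], [0, 2.73], [-2.66, 2.66]. Speed limits (rad/s): [2.39, 2.39, 2.79, 3.14, 3.14, 3.14].

### API

Orientations are given as a rotation vector (axis times angle).
In Python, from plant import robot gives the robot as it stands.
- The arm moves only by the tool apply_moves, never from a script. Its argument "series" is a list of rows, each a list of 2 entries, a list of its own where there are three numbers: the shift along the tool's x, y, z in mm, then the turn, a rotation vector about the tool's x, y, z in rad. A call has 1 to 12 rows; each row shifts and turns the commanded pose from where the row before left it, along the tool's axes as they then stand; what a row does not reach is not made up. A row lasts 1/12 s, in which the tool goes at most 41.7 mm and 7.16 degrees, less where a joint would pass 70% of its speed; a pose out of reach is approached as far as the arm can. A call is refused whole if a number of a shift passes 41.7 or a number of a turn 0.125, either way. A call with a gripper value outside its range is refused whole. "claw" is the opening, from 0 (shut) to 1 (fully open), set as the call begins (left out, the last holds). The fingers move at their own pace and stop on an object; "newtons" is the grip in N (left out, the last holds). Time passes only in rows, so rows that do not move let the fingers close. It gives the time, the measured TCP pose, the force, the opening and the grip force at its end, in the units of the state.
- robot.read_state(): the state, without advancing time (a new reading comes with each control period).
- robot.read_camera(name): name is "scene" or "top" or "wrist"; returns (picture, depth): 384x512x3 uint8, blue, green, red; 384x512 float32, m along the optical axis (not along the pixel's ray), 0 where there is no reading.
- robot.calibration(name): a dict with "fx", "fy", "cx", "cy" (pixels), "D" ([k1, k2, p1, p2, k3] as OpenCV has them; the pictures are not rectified), "extrinsics" (4x4, takes a point from world to camera coordinates). Camera axes: x right, y down, z forward; pixel columns grow to the right and rows downward; lengths in m; the calibration is good to about 2 mm. A picture is of the moment at which its call begins: read the wrist's pose just before it. calibration takes no time and is no camera call; for the wrist camera it gives the pose at the moment of the call.
- robot.close_job(): hands the job in; it is judged then, once.
The state is a dict: "t": time; "q": joint angles; "dq": joint speeds; "joint_torque": joint torques, N m; "tool_pos": TCP position; "orientation": TCP orientation; "force": force on the tool from outside, world axes, zero at the start; "wrist_torque": the same for the moment, N m; "opening": finger opening in m; "gripper_force": force on a finger pad.
Only numpy, scipy, OpenCV 4.12 (cv2) and the standard library are available. Lean on these libraries where they do the work, as an engineer would, in place of code of your own. Each camera call takes 0.05 s, during which the arm holds its last target. There are 200 camera calls.

### The job

Get the fume extraction going before the laser runs: with a fingertip, push the flow lever on top of the grey extractor from shut, past the half-open notch, right up to the fully open stop; then press the start button (the small flat one) all the way down and let it come back up. Only push: do not grip the lever, do not press the mushroom-headed stop button, do not start the fan before the lever is fully open, and leave everything else standing where it is.

Things in the scene. Friction and masses are not known exactly. Their poses are not given: they have to be found in the camera images.
- extractor: Grey box-shaped fume extractor standing fixed on the bench: 160 (its x) x 260 (its y) x 110 mm high, origin at the centre of its underside. A round air intake sticks 18 mm out of its -x face. The lever's slot is in its flat top (z = 110 mm), along its y axis through x = -25 mm, from y = -35 (shut, one bar marked) through y = 0 (half open, two bars) to y = +35 mm (fully open, three bars).
- lever (a joint): Slide position of the flow lever, in m: 0 shut, 0.035 half-open notch, 0.070 fully open stop. It starts within a few mm of shut and moves along the extractor's +y axis. It clicks: humps peak near 0.0175 and 0.0525, and it is drawn into the nearest of the three positions; about 10 N takes it over a hump. It stays where it clicks in.
- lever_mid (a point): Centre of the lever's black upright tab, which stands 39 mm above the extractor's top: 30 mm wide (extractor's x), 16 mm thick (extractor's y, the way it slides), 36 mm high; this point lies 21 mm above the extractor's top and moves with the lever. Its axes are the extractor's: y points from shut to fully open. The tab is to be pushed on its rear face, the one that looks towards shut; pressing its rear and front halves (8 mm each) at once counts as gripping it.
- start_top (a point): Centre of the top of the START button, 70 mm above the bench: a flat black round button 30 mm across, standing 10 mm out of a fixed grey box 70 x 70 x 56 mm (steel collar 4 mm high around its foot). Starts on either of the two boxes' places, to the right of the extractor.
- start (a joint): How far START is pressed, m: 0 up, 0.006 fully down. Springs back; 3 N to begin, 6 N fully down.
- stop_top (a point): Centre of the top of the STOP button, 87 mm above the bench: a black mushroom head 42 mm across, 27 mm high, on an equal box. Not to be pressed.
- stop (a joint): How far STOP is pressed, m: 0 up, 0.006 fully down. Springs back; 4 N to begin, 8 N fully down.
- mug_a: Bystander, loose, to be left alone: clear glass mug, 72 mm across, 90 mm high, beyond the extractor. Origin at the centre of its underside.
- mug_b: Bystander, loose, to be left alone: a second, equal glass mug, between the extractor and the push-button boxes. Origin at the centre of its underside.
- can: Bystander, loose, to be left alone: plain aluminium drinks can, 62 mm across, 120 mm high, beyond the push-button boxes. Origin at the centre of its underside.
- slate: Bystander, loose, to be left alone: dark slate coaster, 100 mm disc, 7 mm thick, to the left in front of the extractor. Origin at the centre of its underside.
- collar: Bystander, loose, to be left alone: steel ring, 40 mm outside, 25 mm high, standing loose on the far part of the extractor's top. Origin at the centre of its underside.
- driver: Bystander, loose, to be left alone: screwdriver lying to the left of the extractor. Origin within its length, on its underside.
- jar: Bystander, loose, to be left alone: amber glass jar, 66 mm across, 75 mm high, beyond the extractor to the left. Origin at the centre of its underside.
Not all that is in view belongs to the job. What is shaped like the part that bears start_top but green is not meant.

How it is judged:
On the way, in this order (a step that is already met when the one before it is completed fails the run):
1. the lever is at the fully open stop (value of joint lever above 0.066 m), for 0.2 s.
2. the start button is pressed all the way down (value of joint lever above 0.066 m and value of joint start above 0.0045 m), for 0.02 s.
3. the start button has come back up (value of joint lever above 0.066 m and value of joint start below 0.001 m), for 0.1 s.
At the end, for the whole second after the job is handed in: The lever rests within 4 mm of the fully open stop (joint above 0.066), start and stop buttons are up (less than 1 mm in), and no bystander is more than 30 mm from where it began (all of step 3 and value of joint stop below 0.001 m and velocity of joint lever below 0.005 m/s and not (distance of mug_a from where it was at the start of the episode above 0.03 m) and not (distance of mug_b from where it was at the start of the episode above 0.03 m) and not (distance of can from where it was at the start of the episode above 0.03 m) and not (distance of slate from where it was at the start of the episode above 0.03 m) and not (distance of collar from where it was at the start of the episode above 0.03 m) and not (distance of driver from where it was at the start of the episode above 0.03 m) and not (distance of jar from where it was at the start of the episode above 0.03 m)); the robot touches nothing.
It fails at once if the lever is gripped (both halves of the tab pressed at once with more than 3 N) (contact force between each of lever_c1, lever_c2 and the fingers above 3 N).
It fails at once if the stop button is pressed (more than 2.5 mm) (value of joint stop above 0.0025 m).
It fails at once if the start button is pressed (more than 2.5 mm) before the lever is fully open (value of joint start above 0.0025 m and value of joint lever below 0.066 m).
It fails at once if a bystander is lifted, carried or pushed more than 30 mm (distance of any of mug_a, mug_b, can, slate, collar, driver, jar from where it was at the start of the episode above 0.03 m).
It also fails if it takes over 38 s, if anything falls off the work surface, if the arm or the gripper's body presses on something with over 40 N, if the wrist force passes 120 N, or if a joint passes its speed limit or range.

## Working session

There is one attempt and no reset: what is moved stays moved. The work goes in short steps, Python scripts to look and compute and a tool call to move; the robot and the scene stay as the last step left them, time stands still between calls to the robot, and variables do not carry over. Pictures are saved under pics/ and viewed, at most 10 in all, crops included, and the job is handed in when it is done.

Besides the shell and the picture viewer there is one more tool, called after "Request:" by a JSON object that holds its "name" and its "arguments", one argument or row to a line. apply_moves: Moves the arm, as the interface text tells. Its arguments: {"type":"object","properties":{"series":{"type":"array"},"claw":{"type":"number"},"newtons":{"type":"number"}},"required":["series"]}

```bash
mkdir -p pics
cat > h.py <<'E'
import numpy as np, cv2
from plant import robot
def cal(n):
    c=robot.calibration(n); K=np.array([[c['fx'],0,c['cx']],[0,c['fy'],c['cy']],[0,0,1.]])
    return K,np.array(c['D'],float),np.array(c['extrinsics'])
def onplane(n,uv,z,c=None):
    K,D,E=c or cal(n); p=cv2.undistortPoints(np.array(uv,float).reshape(-1,1,2),K,D).reshape(-1,2)
    R,t=E[:3,:3],E[:3,3]; o=-R.T@t; d=np.c_[p,np.ones(len(p))]@R
    return o+d*((z-o[2])/d[:,2])[:,None]
def cloud(n,dep,c=None):
    K,D,E=c or cal(n); h,w=dep.shape; g=np.stack(np.meshgrid(np.arange(w),np.arange(h)),-1).reshape(-1,1,2).astype(float)
    p=cv2.undistortPoints(g,K,D).reshape(-1,2); P=np.c_[p,np.ones(len(p))]*dep.reshape(-1,1)
    return ((P-E[:3,3])@E[:3,:3]).reshape(h,w,3)
E
python3 - <<'E'
from h import *
s=robot.read_state(); print(s['t'],s['tool_pos'],s['orientation'])
for n in('top','scene'):
    im,d=robot.read_camera(n); cv2.imwrite(f'pics/{n}0.png',im); np.save(n+'0.npy',d)
    K,D,E=cal(n); print(n,K[0,0],(-E[:3,:3].T@E[:3,3]).round(3),E[2,:3].round(2))
a=cv2.imread('pics/top0.png'); cv2.imwrite('pics/top0b.png',cv2.resize(a,(800,600)))
E
```

```text
0.0 [ 0.20729451 -0.5628217   0.40371851] [-3.09108716e+00 -5.51018646e-01  2.38884275e-04]
top 489.5158422078119 [ 0.318 -0.014  1.688] [ 0.16  0.02 -0.99]
scene 388.82230837338597 [1.376 0.192 0.685] [-0.79 -0.18 -0.58]
```

View pics/top0b.png

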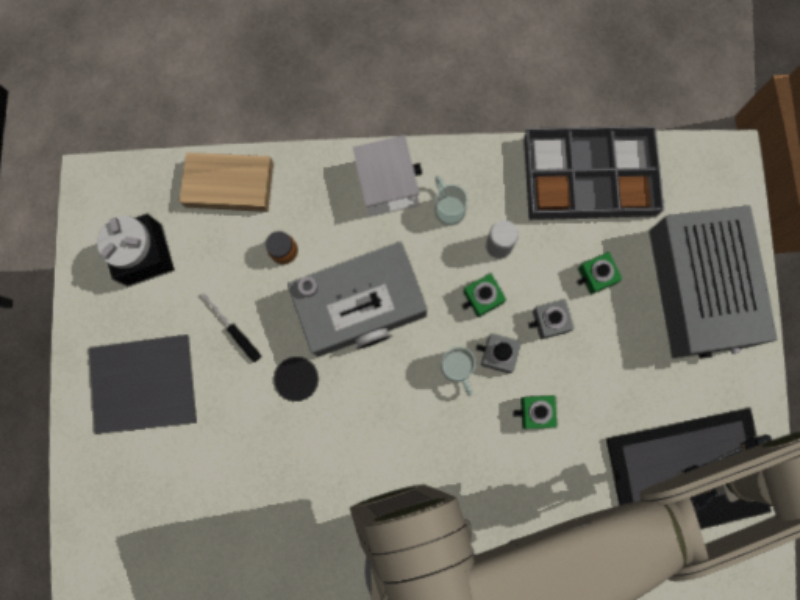

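View pics/scene0.png

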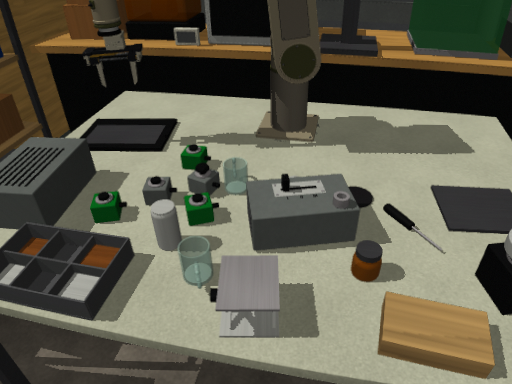

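The top view (800x600) shows:
- **Extractor:** around (357,298), with its intake towards the robot at (373,338) and the lever tab at the right, shut end (376,300).
- **Grey boxes, the candidates for START:** (500,352) has a large black head, so it looks like STOP. (554,318) has a small button in a steel collar, so it looks like START.
- **Green boxes, not meant:** (485,293), (601,271) and (540,411).

Next I'll confirm this in a crop and measure.

Run:
```python
from h import *
im=cv2.imread('pics/top0.png'); sc=cv2.imread('pics/scene0.png')
a=cv2.resize(im[150:250,180:380],(800,400),interpolation=cv2.INTER_CUBIC)
b=cv2.resize(sc[140:220,130:290],(400,200),interpolation=cv2.INTER_CUBIC)
c=cv2.resize(sc[165:215,240:360],(400,200),interpolation=cv2.INTER_CUBIC)
cv2.imwrite('pics/crop1.png',np.vstack([a,np.hstack([b,c])]))
d=np.load('top0.npy'); C=cloud('top',d); z=C[...,2]
# extractor top
roi=np.zeros(z.shape,np.uint8); roi[150:235,180:278]=1
m=((abs(z-.110)<.012)&(roi>0)).astype(np.uint8)
n,l,st,ce=cv2.connectedComponentsWithStats(m); k=1+st[1:,4].argmax(); P=C[l==k]
r=cv2.minAreaRect((P[:,:2]*1000).astype(np.float32)); print('extr',r,P[:,2].mean(),cv2.boxPoints(r).round())
q=(roi>0)&(z>.135)&(z<.17); print('tab/ring pts',q.sum()); v,u=np.nonzero(q); print(np.c_[u,v,C[q].round(3)][::3])
for nm,(u,v) in dict(b1=(320,225),b2=(354.5,203)).items():
    u=int(u);v=int(v); W=C[v-16:v+17,u-16:u+17].reshape(-1,3)
    box=W[abs(W[:,2]-.056)<.006]; r=cv2.minAreaRect((box[:,:2]*1000).astype(np.float32))
    hi=W[W[:,2]>.064]; print(nm,r,'hi',len(hi),hi.mean(0).round(3),np.percentile(hi[:,2],[50,90,100]).round(3), hi.min(0).round(3),hi.max(0).round(3))
```

```text
extr ((585.4698486328125, 114.48161315917969), (172.5162353515625, 260.8138122558594), 19.042152404785156) 0.10981773847581637 [[461. 210.]
 [546. -37.]
 [710.  19.]
 [624. 266.]]
tab/ring pts 86
[[1.94e+02 1.77e+02 6.28e-01 2.24e-01 1.40e-01]
 [1.97e+02 1.77e+02 6.28e-01 2.15e-01 1.36e-01]
 [1.97e+02 1.78e+02 6.25e-01 2.15e-01 1.36e-01]
 [1.95e+02 1.79e+02 6.22e-01 2.22e-01 1.36e-01]
 [1.92e+02 1.80e+02 6.19e-01 2.31e-01 1.39e-01]
 [2.01e+02 1.80e+02 6.18e-01 2.02e-01 1.37e-01]
 [1.91e+02 1.82e+02 6.13e-01 2.35e-01 1.35e-01]
 [2.01e+02 1.82e+02 6.12e-01 2.02e-01 1.35e-01]
 [1.92e+02 1.84e+02 6.06e-01 2.31e-01 1.36e-01]
 [1.93e+02 1.85e+02 6.03e-01 2.28e-01 1.35e-01]
 [1.96e+02 1.86e+02 5.99e-01 2.18e-01 1.36e-01]
 [2.39e+02 1.86e+02 5.91e-01 7.80e-02 1.54e-01]
 [1.96e+02 1.87e+02 5.95e-01 2.18e-01 1.38e-01]
 [2.37e+02 1.87e+02 5.89e-01 8.50e-02 1.46e-01]
 [2.40e+02 1.87e+02 5.89e-01 7.50e-02 1.49e-01]
 [2.38e+02 1.88e+02 5.85e-01 8.10e-02 1.51e-01]
 [2.41e+02 1.88e+02 5.86e-01 7.20e-02 1.46e-01]
 [2.39e+02 1.89e+02 5.83e-01 7.80e-02 1.46e-01]
 [2.42e+02 1.89e+02 5.83e-01 6.90e-02 1.
[... 184 characters left out ...]
0e-02 1.49e-01]
 [2.42e+02 1.92e+02 5.71e-01 6.90e-02 1.55e-01]
 [2.40e+02 1.93e+02 5.69e-01 7.50e-02 1.48e-01]
 [2.43e+02 1.93e+02 5.68e-01 6.60e-02 1.52e-01]
 [2.41e+02 1.94e+02 5.67e-01 7.20e-02 1.44e-01]
 [2.39e+02 1.95e+02 5.63e-01 7.90e-02 1.51e-01]
 [2.42e+02 1.95e+02 5.64e-01 7.00e-02 1.38e-01]]
b1 ((467.0435791015625, -185.4996337890625), (70.4736328125, 70.66573333740234), 72.71796417236328) hi 133 [ 0.463 -0.181  0.118] [0.083 0.089 1.688] [ 0.318 -0.206  0.064] [ 0.485 -0.014  1.688]
b2 ((537.9561767578125, -305.36566162109375), (70.51219177246094, 71.4371337890625), 12.414830207824707) hi 77 [ 0.516 -0.276  0.238] [0.07  0.721 1.688] [ 0.318 -0.335  0.064] [ 0.566 -0.014  1.688]
```

View pics/crop1.png

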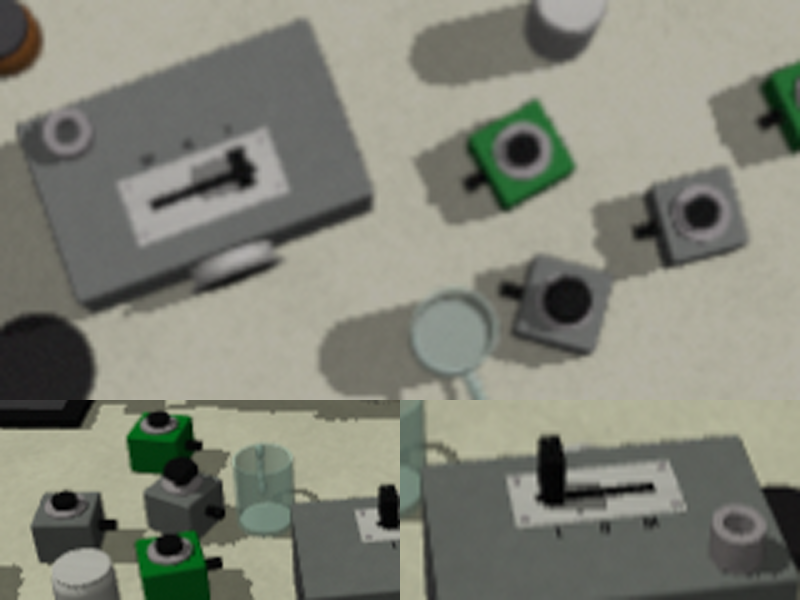

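The crop settles it. The grey box at (354,203) in the raw top view has a flat button in a steel collar (measured top z = 70 mm), so it is START, at about (0.538, -0.305). The grey box at (320,225) has the mushroom head (z ≈ 87 mm), so it is STOP. The lever tab measures about (0.578, 0.076), which agrees with the shut position worked out from the extractor's pose. The tool's -y axis already lies along the extractor's +y to about 1°.

I'll close the fingers and go behind the tab.

Request:
{"name": "apply_moves", "arguments": {
  "series": [
    [[28, -22, 0], [0, 0, 0]],
    [[28, -22, 0], [0, 0, 0]],
    [[28, -22, 0], [0, 0, 0]],
    [[28, -22, 0], [0, 0, 0]],
    [[28, -22, 0], [0, 0, 0]],
    [[28, -22, 0], [0, 0, 0]],
    [[28, -22, 0], [0, 0, 0]],
    [[28, -22, 0], [0, 0, 0]],
    [[28, -22, 0], [0, 0, 0]],
    [[28, -22, 0], [0, 0, 0]]
  ],
  "claw": 0
}}

```text
t: 0.93
tool_pos: [0.3945, -0.2581, 0.4044]
orientation: [-3.093, -0.551, 0.0]
force: [0.9, 0.2, 1.2]
opening: 0.031
gripper_force: 0.0
```

Request:
{"name": "apply_moves", "arguments": {
  "series": [
    [[28, -21, 0], [0, 0, 0]],
    [[28, -21, 0], [0, 0, 0]],
    [[28, -21, 0], [0, 0, 0]],
    [[28, -21, 0], [0, 0, 0]],
    [[28, -21, 0], [0, 0, 0]],
    [[28, -21, 0], [0, 0, 0]],
    [[28, -21, 0], [0, 0, 0]],
    [[28, -21, 0], [0, 0, 0]],
    [[28, -21, 0], [0, 0, 0]],
    [[28, -21, 0], [0, 0, 0]],
    [[0, 0, 0], [0, 0, 0]],
    [[0, 0, 0], [0, 0, 0]]
  ]
}}

```text
t: 1.93
tool_pos: [0.5846, 0.0356, 0.4037]
orientation: [-3.092, -0.556, 0.003]
force: [0.1, -0.1, -0.2]
opening: 0.0004
gripper_force: 0.0
```

Run:
```python
from h import *
from scipy.spatial.transform import Rotation as R
s=robot.read_state(); T=R.from_rotvec(s['orientation']).as_matrix(); p=s['tool_pos']
print(s['t'],np.round(p,4),T.round(3).tolist(),s['opening'],np.round(s['force'],1))
print('to behind tab mm',(T.T@(np.array([.5912,.0402,.308])-p)*1000).round(1))
c=cal('wrist'); im,d=robot.read_camera('wrist'); cv2.imwrite('pics/w1.png',im); C=cloud('wrist',d,c); z=C[...,2]
q=(z>.138)&(z<.16)&(abs(C[...,0]-.58)<.05)&(abs(C[...,1]-.076)<.05); print(q.sum())
if q.sum()>20: print(C[q].mean(0), cv2.minAreaRect((C[q][:,:2]*1000).astype(np.float32)))
```

```text
1.9333 [0.5846 0.0356 0.4037] [[0.937, 0.348, -0.002], [0.348, -0.937, 0.0], [-0.002, -0.001, -1.0]] 0.0003915087521938123 [ 0.1 -0.1 -0.2]
to behind tab mm [ 7.9 -1.9 95.7]
794
[0.57717836 0.0757483  0.14813218] ((575.44384765625, 75.91304779052734), (30.20536994934082, 16.31633758544922), 18.863754272460938)
```

View pics/w1.png

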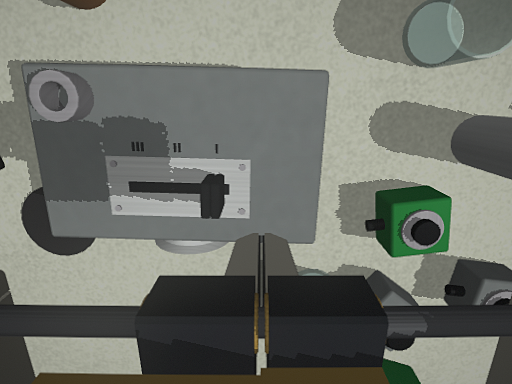

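The wrist view shows the tab at pixel (213,196), at the one-bar (shut) end, with the bar marks at (216,148), (177,148) and (138,147). The tab's top measures 30x16 mm at (0.577, 0.0755), as expected. I'll go down behind it.

Request:
{"name": "apply_moves", "arguments": {
  "series": [
    [[7, 0, 15], [0, 0, 0]],
    [[0, 0, 25], [0, 0, 0]],
    [[0, 0, 25], [0, 0, 0]],
    [[0, 0, 20], [0, 0, 0]],
    [[0, 0, 10], [0, 0, 0]],
    [[0, 0, 0], [0, 0, 0]]
  ]
}}

```text
t: 2.48
tool_pos: [0.5893, 0.0353, 0.3067]
orientation: [-3.092, -0.549, 0.008]
force: [0.2, -0.9, -0.6]
opening: 0.0005
gripper_force: 0.0
```

Request:
{"name": "apply_moves", "arguments": {
  "series": [
    [[0, -6, 0], [0, 0, 0]],
    [[0, -6, 0], [0, 0, 0]],
    [[0, -6, 0], [0, 0, 0]],
    [[0, -6, 0], [0, 0, 0]],
    [[0, -6, 0], [0, 0, 0]],
    [[0, -6, 0], [0, 0, 0]],
    [[0, -6, 0], [0, 0, 0]],
    [[0, 0, 0], [0, 0, 0]]
  ]
}}

```text
t: 3.15
tool_pos: [0.5762, 0.0772, 0.3108]
orientation: [-3.092, -0.553, -0.002]
force: [-0.4, -0.7, 0.8]
opening: 0.0003
gripper_force: 0.0
```

Request:
{"name": "apply_moves", "arguments": {
  "series": [
    [[0, -5, 0], [0, 0, 0]],
    [[0, -5, 0], [0, 0, 0]],
    [[0, -5, 0], [0, 0, 0]],
    [[0, -5, 0], [0, 0, 0]],
    [[0, -5, 0], [0, 0, 0]],
    [[0, -5, 0], [0, 0, 0]],
    [[0, -5, 0], [0, 0, 0]],
    [[0, 0, 0], [0, 0, 0]]
  ]
}}

```text
t: 3.82
tool_pos: [0.5638, 0.1096, 0.3096]
orientation: [-3.092, -0.552, 0.001]
force: [0.1, -0.0, -0.3]
opening: 0.0006
gripper_force: 0.0
```

Request:
{"name": "apply_moves", "arguments": {
  "series": [
    [[0, -2, 0], [0, 0, 0]],
    [[0, -2, 0], [0, 0, 0]],
    [[0, -2, 0], [0, 0, 0]],
    [[0, -2, 0], [0, 0, 0]],
    [[0, 0, 0], [0, 0, 0]],
    [[0, 0, 0], [0, 0, 0]]
  ]
}}

```text
t: 4.32
tool_pos: [0.5614, 0.1162, 0.3097]
orientation: [-3.093, -0.552, 0.0]
force: [0.3, 0.4, 0.2]
opening: 0.0003
gripper_force: 0.0
```

Run:
```python
from h import *
c=cal('wrist'); im,d=robot.read_camera('wrist'); cv2.imwrite('pics/w2.png',im); C=cloud('wrist',d,c); z=C[...,2]
e=np.array([-.326,.946]); s=robot.read_state(); print(s['force'].round(1) if hasattr(s['force'],'round') else s['force'])
for n in('wrist','top','scene'):
    if n!='wrist': c=cal(n); im,d=robot.read_camera(n); C=cloud(n,d,c); z=C[...,2]; cv2.imwrite(f'pics/{n}2.png',im)
    o=C[...,:2]-np.array([.5677,.1083]); y=o@e; x=o@np.array([.946,.326])
    q=(z>.138)&(z<.153)&(abs(x)<.022)&(y>.015)&(y<.065)
    print(n,q.sum(), (np.percentile(y[q],[3,50,97])*1000).round(1) if q.sum() else '')
```

```text
[ 0.3 -0.4 -0.3]
wrist 1603 [16.8 33.5 42.7]
top 0 
scene 79 [15.9 32.4 42. ]
```

View pics/w2.png

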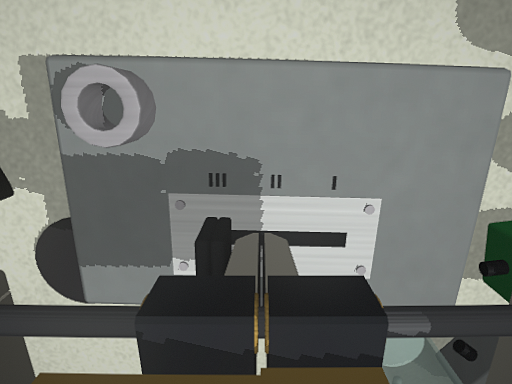

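The tab now stands at the three bars, pixel (213,245). Its front edge is at y ≈ 42.5, so its centre is at about 34.6 mm, which is fully open. I'll nudge it gently against the stop to make sure, then back off.

Request:
{"name": "apply_moves", "arguments": {
  "series": [
    [[0, -1, 0], [0, 0, 0]],
    [[0, -1, 0], [0, 0, 0]],
    [[0, -1, 0], [0, 0, 0]],
    [[0, 0, 0], [0, 0, 0]]
  ]
}}

```text
t: 4.8
tool_pos: [0.5604, 0.119, 0.3098]
orientation: [3.093, 0.551, 0.0]
force: [0.6, -0.1, -0.8]
opening: 0.0006
gripper_force: 0.2
```

Request:
{"name": "apply_moves", "arguments": {
  "series": [
    [[0, -1, 0], [0, 0, 0]],
    [[0, -1, 0], [0, 0, 0]],
    [[0, 0, 0], [0, 0, 0]]
  ]
}}

```text
t: 5.05
tool_pos: [0.56, 0.1202, 0.3098]
orientation: [3.091, 0.55, 0.001]
force: [1.3, -5.7, -1.2]
opening: 0.0007
gripper_force: 2.9
```

Contact with the stop is felt (about 6 N). I'll back off, rise and head towards START, stopping short of it for a closer look.

Request:
{"name": "apply_moves", "arguments": {
  "series": [
    [[0, 8, 0], [0, 0, 0]],
    [[0, 10, 0], [0, 0, 0]],
    [[0, 0, -20], [0, 0, 0]],
    [[0, 0, -30], [0, 0, 0]],
    [[0, 0, -30], [0, 0, 0]],
    [[0, 0, -20], [0, 0, 0]],
    [[-20, 25, 0], [0, 0, 0]],
    [[-20, 30, 0], [0, 0, 0]],
    [[-20, 30, 0], [0, 0, 0]],
    [[-20, 30, 0], [0, 0, 0]],
    [[-20, 30, 0], [0, 0, 0]],
    [[-20, 30, 0], [0, 0, 0]]
  ]
}}

```text
t: 6.05
tool_pos: [0.5131, -0.1037, 0.4099]
orientation: [-3.093, -0.552, -0.001]
force: [1.1, -0.6, 0.2]
opening: 0.0008
gripper_force: 0.0
```

Request:
{"name": "apply_moves", "arguments": {
  "series": [
    [[-20, 30, 0], [0, 0, 0]],
    [[-20, 30, 0], [0, 0, 0]],
    [[-20, 30, 0], [0, 0, 0]],
    [[-20, 30, 0], [0, 0, 0]],
    [[-20, 30, 0], [0, 0, 0]],
    [[-20, 30, 0], [0, 0, 0]],
    [[-10, 15, 0], [0, 0, 0]],
    [[0, 0, 0], [0, 0, 0]],
    [[0, 0, 0], [0, 0, 0]]
  ]
}}

```text
t: 6.8
tool_pos: [0.4585, -0.331, 0.4095]
orientation: [-3.093, -0.547, 0.0]
force: [0.5, -0.7, 0.8]
opening: 0.0005
gripper_force: 0.0
```

Run:
```python
from h import *
from scipy.spatial.transform import Rotation as R
s=robot.read_state(); T=R.from_rotvec(s['orientation']).as_matrix(); p=np.array(s['tool_pos']); print(s['t'],p.round(4))
c=cal('wrist'); im,d=robot.read_camera('wrist'); cv2.imwrite('pics/w3.png',im); C=cloud('wrist',d,c); z=C[...,2]
q=(abs(z-.07)<.004)&(np.hypot(C[...,0]-.538,C[...,1]+.305)<.03); print(q.sum())
if q.sum()>30:
    (b,r)=cv2.minEnclosingCircle((C[q][:,:2]*1000).astype(np.float32)); print('button',b,r,np.median(z[q]), C[q].mean(0))
    print('to hover', (T.T@(np.array([b[0]/1000,b[1]/1000,.080+.186])-p)*1000).round(1))
c=cal('top'); im,d=robot.read_camera('top'); C=cloud('top',d,c); z=C[...,2]
o=C[...,:2]-np.array([.5677,.1083]); y=o@np.array([-.326,.946]); x=o@np.array([.946,.326])
q=(z>.135)&(z<.165)&(abs(x)<.022)&(abs(y)<.065); print('lever',q.sum(),(np.median(y[q])*1000).round(1) if q.sum() else '')
```

```text
6.8 [ 0.4585 -0.331   0.4095]
714
button (536.1143798828125, -306.9621887207031) 14.932847023010254 0.07020422116741529 [ 0.53629656 -0.30705726  0.07018255]
to hover [ 81.1   4.2 143.5]
lever 51 35.0
```

View pics/w3.png

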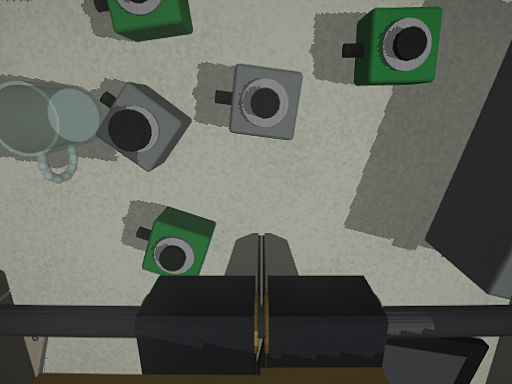

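The wrist view shows START at pixel (265,102), on the grey box: flat, in a collar, radius 14.9 mm, top at 70.2 mm. STOP (mushroom) is at (130,130). The lever reads 35.0, fully open. I'll hover over START and then press.

Request:
{"name": "apply_moves", "arguments": {
  "series": [
    [[27, 1, 0], [0, 0, 0]],
    [[27, 1, 0], [0, 0, 0]],
    [[27, 2, 0], [0, 0, 0]],
    [[0, 0, 35], [0, 0, 0]],
    [[0, 0, 35], [0, 0, 0]],
    [[0, 0, 35], [0, 0, 0]],
    [[0, 0, 25], [0, 0, 0]],
    [[0, 0, 10], [0, 0, 0]],
    [[0, 0, 0], [0, 0, 0]],
    [[0, 0, 0], [0, 0, 0]]
  ]
}}

```text
t: 7.73
tool_pos: [0.5371, -0.3048, 0.2706]
orientation: [3.092, 0.553, 0.0]
force: [0.9, -0.1, -0.1]
opening: 0.0002
gripper_force: 0.0
```

Request:
{"name": "apply_moves", "arguments": {
  "series": [
    [[0, 0, 4], [0, 0, 0]],
    [[0, 0, 4], [0, 0, 0]],
    [[0, 0, 4], [0, 0, 0]],
    [[0, 0, 2], [0, 0, 0]],
    [[0, 0, 0], [0, 0, 0]],
    [[0, 0, 0], [0, 0, 0]]
  ]
}}

```text
t: 8.23
tool_pos: [0.5368, -0.3056, 0.2564]
orientation: [3.092, 0.551, 0.001]
force: [-0.0, -0.1, 2.9]
opening: 0.0002
gripper_force: 1.4
```

Contact at 3 N. Now the last millimetres, until the force climbs past 6 N.

Request:
{"name": "apply_moves", "arguments": {
  "series": [
    [[0, 0, 2], [0, 0, 0]],
    [[0, 0, 2], [0, 0, 0]],
    [[0, 0, 1], [0, 0, 0]],
    [[0, 0, 0], [0, 0, 0]]
  ]
}}

```text
t: 8.57
tool_pos: [0.5368, -0.3056, 0.251]
orientation: [3.092, 0.551, 0.001]
force: [-0.4, 0.1, 4.6]
opening: 0.0002
gripper_force: 2.7
```

Request:
{"name": "apply_moves", "arguments": {
  "series": [
    [[0, 0, 1], [0, 0, 0]],
    [[0, 0, 1], [0, 0, 0]],
    [[0, 0, 0], [0, 0, 0]]
  ]
}}

```text
t: 8.82
tool_pos: [0.5369, -0.3056, 0.2503]
orientation: [3.092, 0.551, 0.001]
force: [-3.9, 2.7, 12.1]
opening: 0.0007
gripper_force: 6.7
```

The button has bottomed: 12 N, tip at 64 mm. I'll release and rise clear.

Request:
{"name": "apply_moves", "arguments": {
  "series": [
    [[0, 0, -5], [0, 0, 0]],
    [[0, 0, -10], [0, 0, 0]],
    [[0, 0, -25], [0, 0, 0]],
    [[0, 0, -35], [0, 0, 0]],
    [[0, 0, -35], [0, 0, 0]],
    [[0, 0, -25], [0, 0, 0]],
    [[-20, 0, 0], [0, 0, 0]],
    [[-30, 0, 0], [0, 0, 0]],
    [[-30, 0, 0], [0, 0, 0]],
    [[0, 0, 0], [0, 0, 0]],
    [[0, 0, 0], [0, 0, 0]]
  ]
}}

```text
t: 9.73
tool_pos: [0.4603, -0.3335, 0.3836]
orientation: [-3.093, -0.548, 0.001]
force: [0.7, 0.0, 0.6]
opening: 0.0006
gripper_force: 0.0
```

Run:
```python
from h import *
c=cal('wrist'); im,d=robot.read_camera('wrist'); C=cloud('wrist',d,c); z=C[...,2]
q=(np.hypot(C[...,0]-.536,C[...,1]+.307)<.008); print('start z',np.median(z[q]))
q=(np.hypot(C[...,0]-.467,C[...,1]+.185)<.008); print('stop z',np.median(z[q]))
c=cal('top'); im,d=robot.read_camera('top'); C=cloud('top',d,c); z=C[...,2]
o=C[...,:2]-np.array([.5677,.1083]); y=o@np.array([-.326,.946]); x=o@np.array([.946,.326])
q=(z>.135)&(z<.165)&(abs(x)<.022)&(abs(y)<.065); print('lever',(np.median(y[q])*1000).round(1))
print(robot.read_state()['t'],robot.read_state()['force'])
if np.median(y[q])>.031: print(robot.close_job())
```

```text
start z 0.36382678068708363
stop z 0.08636406816152446
lever 35.4
9.8333 [-0.07179763  0.02316976 -0.82547286]
the job is handed in; nothing more can be done
None
```

The lever is at the fully open stop, START was pressed all the way down and released, and the job was handed in at about 9.8 s. The last look confirmed the lever open and STOP up, but its START height reading was invalid, so START's return and the bystanders' positions were not measured, and no verdict came back.

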